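Free the jammed granule tub

TASK

The teal tub is stuck down inside its white holder: grip it by the wall of its rim, twist it until its two ears come out from under the holder's black catches, and pull it straight up and out. Set it down gently, upright and centred, on the seat with the glowing blue ring, and let go. Leave the green tub in the other holder alone.

Things in the scene. Friction and masses are not known exactly. Their poses are not given: they have to be found in the camera images.
- teal_tub: Open round teal tub, ~140 g, 112 mm tall, 76 mm wide, upright in the white holder. Top 30 mm: a thick vertical rim, outer diameter 92, inner 74, wall 9 mm: pinch it, one finger inside. Mouth below the rim 68 wide, floor 5 mm up. Ears on its own +x and -x sides, 14 wide, reach 55.5 mm from the axis, tops 54 mm above the underside. Origin: centre of underside, z up.
- holder: White round holder, fixed, 126 mm wide, 70 high; tub stands on its floor 5 mm up, foot kept centred within 2 mm. Black catches, 16 wide, at its own +x and -x, 64-70 mm up, reach in to 44 mm from the axis, 5 mm above the ears. Start: tub x within 5 degrees of holder x; tub is free once turned over 20 degrees either way about its axis (35 is safe), else blocked. Origin: centre of underside, z up.
- lit_seat: Round white seat fixed to the counter, 120 mm diameter, 10 mm high with a flat top, marked by a glowing blue ring; empty at the start. The tub stands on its top, any way round. Origin: centre of its underside on the counter; z up.
- green_tub: Lime green tub of the same shape and size as the teal one, nested in a second white holder of the same kind. It is to be left alone. Origin: centre of its underside; z up.

How it is judged:
By the outcome, as a careful person would: the job done as asked, in the order asked, and still so for the second after the job is handed in, with the robot touching nothing.
It also fails if it takes over 40 s, if anything falls off the work surface, if the arm or the gripper's body presses on something with over 40 N, if the wrist force passes 120 N, or if a joint passes its speed limit or range.

ROBOT

A 6-joint arm with a two-finger parallel gripper is mounted at the origin on the work surface. World frame = base frame: x ahead of the robot, y to its left, z up, the work surface at z = 0. Lengths are in mm, angles in rad, forces in N, time in s.
With the tool pointing down it reaches from about 250 to 850 mm from the base axis. Payload 12.5 kg.
Tool frame: the origin (TCP) lies midway between the tips of the shut fingers; the grasp point (between the pads) lies 19 mm behind it; x points along the fingers, y is the direction in which the jaws open and shut, and the axes are right-handed (so a half turn about x gives the same grasp; the last joint's range is limited). The gripper opens to 93 mm and grips with 3 to 60 N. Pads are 15 mm wide; open, the fingers measure 128 mm over their backs; the gripper's body (75 mm by 188 mm) begins 65 mm behind the grasp point.
Start: joints at [-1.298, 0.351, 1.652, -0, 1.139, -0.085], TCP at [192.636, -515.146, 218.633] pointing down, gripper open.
Joint ranges: [-2.75, 2.75], [-0.79, 2.1], [0.01, 2.65], [-1.57, 4.71], [0.07, 3.14], [-2.87, 2.87]. Speed limits (rad/s): [2.22, 2.22, 2.79, 3.14, 3.14, 3.14].

INTERFACE

Orientations are given as a unit quaternion [w, x, y, z].
In Python, from cell import manip gives the robot as it stands. The module is installed in compiled form; this text tells all that it offers.
- The arm moves only by the tool step_arm, never from a script. Its argument "deltas" is a list of rows, each a list of 3 entries, a list of its own where there are three numbers: the finger opening in m, from 0 to 0.093, then the shift along the world's x, y, z in m, then the turn, a rotation vector about the world's x, y, z in degrees. In form: [[claw, [tx, ty, tz], [wx, wy, wz]], ...]. A call has 1 to 5 rows; each row is the pose to reach, as a shift and turn from the pose commanded when the call began; what a row does not reach only later rows make up. A row lasts 1/12 s, in which the tool goes at most 41.7 mm and 7.16 degrees, less where a joint would pass 70% of its speed; a pose out of reach is approached as far as the arm can. A call with a gripper value outside its range is refused whole. The fingers move at their own pace and stop on an object; "force" is the grip in N (left out, the last holds). Time passes only in rows, so rows that repeat a pose let the fingers close. It gives the time, the measured TCP pose, the force and the opening at its end, in the units of the state.
- manip.sense(): the state, without advancing time (a new reading comes with each control period).
- manip.read_camera(name): name is "side" or "top"; returns the picture (384x512x3 uint8, red, green, blue); there is no depth.
- manip.camera_info(name): a dict with "fx", "fy", "cx", "cy" (pixels), "R" (3x3) and "t" (3): a world point X has camera coordinates R X + t. Camera axes: x right, y down, z forward; pixel columns grow to the right and rows downward; lengths in mm; the calibration is good to about 2 mm. A picture is of the moment at which its call begins. camera_info takes no time and is no camera call.
- manip.job_done(): hands the job in, once; it reports no verdict.
The state is a dict: "clock": time; "q": joint angles; "qd": joint speeds; "joint_efforts": joint torques, N m; "position": TCP position; "orientation": TCP orientation; "wrist_force": force on the tool from outside, world axes, zero at the start; "ft_torque": the same for the moment, N m; "gripper_width": finger opening in mm.
Only numpy, scipy, OpenCV 4.12 (cv2) and the standard library are available. Lean on these libraries where they do the work, as an engineer would, in place of code of your own. Each camera call takes 0.05 s, during which the arm holds its last target.

## Working session

There is one attempt and no reset: what is moved stays moved. The work goes in short steps, Python scripts to look and compute and a tool call to move; the robot and the scene stay as the last step left them, time stands still between calls to the robot, and variables do not carry over. Pictures are saved under pics/ and viewed, and the job is handed in when it is done.

Besides the shell and the picture viewer there is one more tool, called after "Call:" as name(argument=value, ...) on one line, values as JSON. step_arm: Moves the arm, as the interface text tells. Its arguments: {"type":"object","properties":{"deltas":{"type":"array"},"force":{"type":"number"}},"required":["deltas"]}

```bash
mkdir -p pics
python3 - <<'E'
from cell import manip
import cv2
s=manip.sense();print({k:s[k] for k in("clock","position","orientation","gripper_width","wrist_force")})
for n in("top","side"):
    im=manip.read_camera(n);cv2.imwrite(f"pics/{n}0.png",im[:,:,::-1]);c=manip.camera_info(n);print(n,c)
E
```

```text
{'clock': 0.0, 'position': array([ 192.54513285, -514.81509123,  218.10246764]), 'orientation': array([-0.12541743, -0.69577838, -0.12624747,  0.69586241]), 'gripper_width': 92.65914573954241, 'wrist_force': array([0.10120857, 0.13071354, 0.65698906])}
top {'fx': 448.2595739908849, 'fy': 448.2595739908849, 'cx': 255.37363948986675, 'cy': 183.0907890906565, 'R': array([[-0.02495817, -0.99964903, -0.00888284],
       [-0.99137411,  0.02589324, -0.12847922],
       [ 0.12866413,  0.00559961, -0.99167242]]), 't': array([ 11.90424914, 578.46821719, 980.10290899])}
side {'fx': 392.2136704610761, 'fy': 392.2136704610761, 'cx': 251.88510509718915, 'cy': 189.04622890222302, 'R': array([[-0.98369965, -0.17975439, -0.00483216],
       [-0.12639641,  0.71031424, -0.69244323],
       [ 0.12790207, -0.6805454 , -0.72145618]]), 't': array([566.03380377,  84.31065788, 752.01732088])}
```

View pics/top0.png

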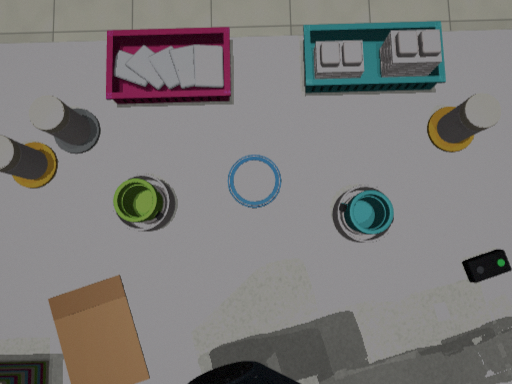

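View pics/side0.png

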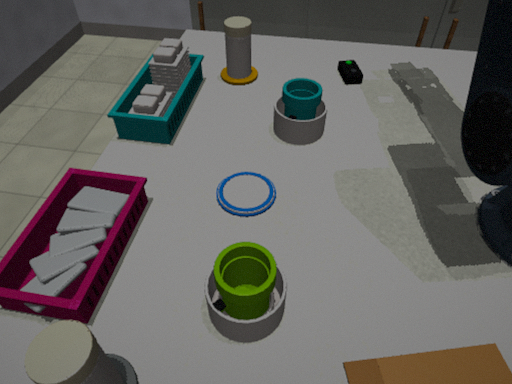

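```bash
cat > h.py <<'E'
import numpy as np,cv2
from cell import manip
def ray(n,u,v,z):
    c=manip.camera_info(n);R=c["R"];t=c["t"];C=-R.T@t
    d=R.T@np.array([(u-c["cx"])/c["fx"],(v-c["cy"])/c["fy"],1]);return C+d*(z-C[2])/d[2]
def proj(n,X):
    c=manip.camera_info(n);p=c["R"]@np.array(X,float)+c["t"];return c["fx"]*p[0]/p[2]+c["cx"],c["fy"]*p[1]/p[2]+c["cy"]
def circ(P):
    P=np.asarray(P);A=np.c_[2*P,np.ones(len(P))];s=np.linalg.lstsq(A,(P**2).sum(1),rcond=None)[0];return s[:2],np.sqrt(s[2]+s[0]**2+s[1]**2)
E
python3 - <<'E'
from h import *
for n,boxT,boxS in(("top",(335,180,400,245),(220,145,290,215)),("side",(275,70,330,125),(205,165,285,220))):
    im=cv2.imread(f"pics/{n}0.png");hsv=cv2.cvtColor(im,cv2.COLOR_BGR2HSV)
    for nm,b,lo,hi,z in(("teal",boxT,(82,90,40),(100,255,255),117),("ring",boxS,(100,100,60),(120,255,255),10)):
        m=np.zeros(im.shape[:2],np.uint8);x0,y0,x1,y1=b
        m[y0:y1,x0:x1]=cv2.inRange(hsv,np.array(lo),np.array(hi))[y0:y1,x0:x1]
        cs,_=cv2.findContours(m,cv2.RETR_EXTERNAL,cv2.CHAIN_APPROX_NONE);c=max(cs,key=cv2.contourArea)
        h=cv2.convexHull(c)[:,0].astype(float)
        print(n,nm,cv2.boundingRect(c),cv2.fitEllipse(c))
        P=[ray(n,u+0.,v+0.,z)[:2] for u,v in c[:,0]]
        P=np.array(P);k=np.ones(len(P),bool)
        for _ in range(6):
            ce,r=circ(P[k]);e=abs(np.linalg.norm(P-ce,axis=1)-r);k=e<max(1.5,2*np.median(e))
        print(ce,r,k.mean(), np.median(e))
    if 1:
        x0,y0,x1,y1=(325,170,410,255) if n=="top" else (260,65,340,150)
        cv2.imwrite(f"pics/{n}z.png",cv2.resize(im[y0:y1,x0:x1],None,fx=7,fy=7,interpolation=cv2.INTER_CUBIC))
E
```

```text
top teal (342, 190, 52, 44) ((369.75225830078125, 211.64442443847656), (42.72759246826172, 46.969703674316406), 112.5995101928711)
[ 502.46647067 -239.90223605] 45.34295209250941 0.7647058823529411 0.7090230104731532
top ring (228, 155, 51, 50) ((253.2259063720703, 180.0418243408203), (47.758426666259766, 51.13238525390625), 74.44325256347656)
[590.38613397   2.87693412] 58.18819552971146 0.7320574162679426 1.5634147023746436
side teal (282, 78, 40, 42) ((301.578125, 97.4608383178711), (38.61647415161133, 42.406925201416016), 3.272268772125244)
[ 495.17778731 -203.38772985] 73.82371531184455 0.648854961832061 7.744209723281784
side ring (216, 172, 60, 45) ((245.7134552001953, 193.71661376953125), (43.454193115234375, 58.959354400634766), 88.52120208740234)
[587.40621942   5.86801592] 61.57278594711629 0.9395973154362416 0.548810636153604
```

View pics/topz.png

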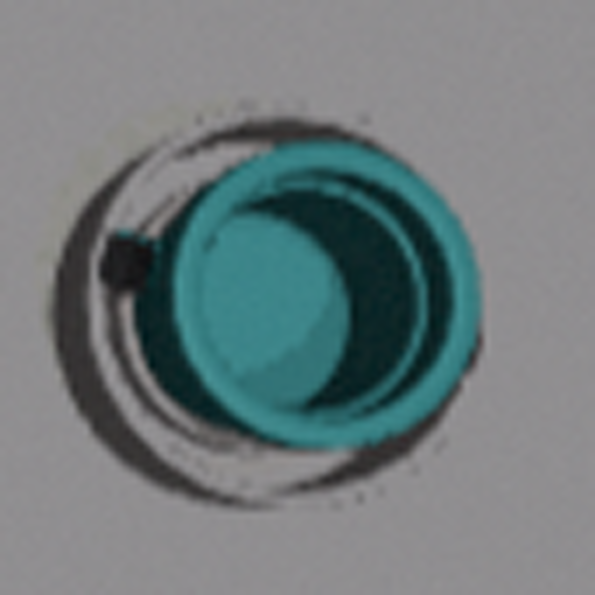

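View pics/sidez.png

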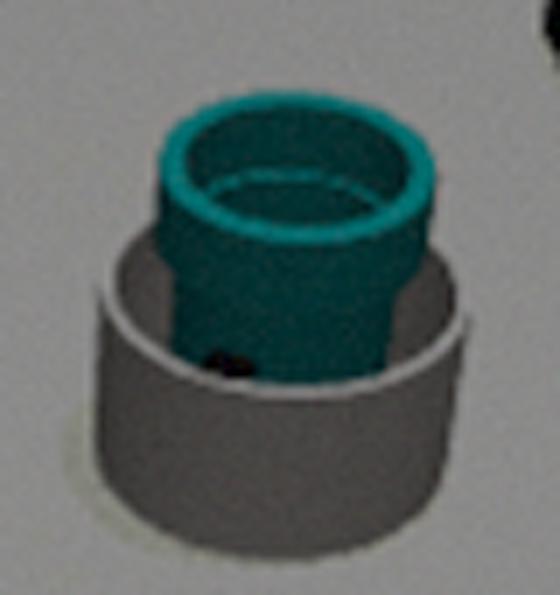

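Run:
```python
from h import *
print("catch top",ray("top",343.1,207.6,70),"side",ray("side",292.6,117,70))
print("tub side",ray("side",302.6,89,117))
for u,v in((158,168),(438,168),(298,92),(298,244)):print(ray("side",260+u/7,65+v/7,117))
# top outer/inner rim by pixel extents
for u,v in((173,290),(483,290),(328,139),(328,450),(328,295)):print("T",ray("top",325+u/7,170+v/7,117))
# seat refined: outer contour hull from top
im=cv2.imread("pics/top0.png");hsv=cv2.cvtColor(im,cv2.COLOR_BGR2HSV)
for n in("top","side"):
    im=cv2.imread(f"pics/{n}0.png");hsv=cv2.cvtColor(im,cv2.COLOR_BGR2HSV)
    m=cv2.inRange(hsv,np.array((100,90,60)),np.array((120,255,255)));b=(220,145,290,215) if n=="top" else (205,160,285,222)
    k=np.zeros_like(m);k[b[1]:b[3],b[0]:b[2]]=m[b[1]:b[3],b[0]:b[2]]
    pts=cv2.convexHull(cv2.findNonZero(k));e=cv2.fitEllipse(pts);print(n,e,ray(n,*e[0],10))
# holder rim: bright outline outer circle from side, z=70
for u,v in((97,290),(468,320)):print("H",ray("side",260+u/7,65+v/7,70))
print(ray("side",260+285/7,65+400/7,70))
```

```text
catch top [ 515.57261369 -192.64918882   70.        ] side [ 515.24927822 -190.80982126   70.        ]
tub side [ 500.67507114 -235.95126884  117.        ]
[ 545.52760825 -228.11502661  117.        ]
[ 455.99089123 -243.75809718  117.        ]
[ 505.04745405 -282.88024336  117.        ]
[ 496.72312738 -192.18704572  117.        ]
T [ 504.02690081 -197.05350074  117.        ]
T [ 501.69180173 -288.44031123  117.        ]
T [ 547.7209306  -245.38363336  117.        ]
T [ 455.9229809  -240.02923506  117.        ]
T [ 501.38280711 -242.68081951  117.        ]
top ((253.99249267578125, 180.78485107421875), (52.380558013916016, 53.18355178833008), 93.1135482788086) [5.87641762e+02 3.71322713e-01 1.00000000e+01]
side ((245.61756896972656, 193.76846313476562), (44.25961685180664, 59.72183609008789), 88.43148040771484) [586.88496544   9.27627997  10.        ]
H [ 563.41230809 -225.017359     70.        ]
H [ 439.40170309 -229.16181872   70.        ]
[ 495.13345578 -174.55059806   70.        ]
```

Run:
```python
from h import *
def zc(u,x0):return (u+.5)/7-.5+x0
print("catch top",ray("top",zc(127,325),zc(263,170),70),"side",ray("side",zc(228,260),zc(364,65),70))
for n in("top","side"):
    im=cv2.imread(f"pics/{n}0.png");hsv=cv2.cvtColor(im,cv2.COLOR_BGR2HSV)
    m=cv2.inRange(hsv,np.array((100,90,60)),np.array((120,255,255)));b=(220,145,290,215) if n=="top" else (205,160,285,222)
    k=np.zeros_like(m);k[b[1]:b[3],b[0]:b[2]]=m[b[1]:b[3],b[0]:b[2]]
    cs,hi=cv2.findContours(k,cv2.RETR_CCOMP,cv2.CHAIN_APPROX_NONE)
    for i,c in enumerate(cs):
        if cv2.contourArea(c)<500:continue
        h=cv2.convexHull(c)[:,0]
        ce,r=circ([ray(n,u,v,10)[:2] for u,v in h]);print(n,"seat hole" if hi[0][i][3]>=0 else "seat out",ce,r)
    # teal rim: bright mask V
    x0,y0,x1,y1=(335,180,400,245) if n=="top" else (275,70,330,125)
    v=hsv[y0:y1,x0:x1,2].copy();tm=cv2.inRange(hsv,np.array((80,90,20)),np.array((102,255,255)))[y0:y1,x0:x1]
    t,_=cv2.threshold(v[tm>0],0,255,cv2.THRESH_OTSU)
    P=[]
    cs,_=cv2.findContours(((v>t)&(tm>0)).astype(np.uint8),cv2.RETR_EXTERNAL,cv2.CHAIN_APPROX_NONE);c=max(cs,key=len)
    P=np.array([ray(n,u+x0,w+y0,117)[:2] for u,w in c[:,0]])
    k=np.ones(len(P),bool)
    for _ in range(8):
        ce,r=circ(P[k]);e=abs(np.linalg.norm(P-ce,axis=1)-r);k=e<max(1.5,2*np.median(e))
    print(n,"rim",ce,r,k.mean(),t)
```

```text
catch top [ 516.5898236 -191.8608905   70.       ] side [ 516.45987178 -192.27424561   70.        ]
top seat out [5.88124985e+02 3.83473222e-01] 61.82763200019024
top seat hole [5.89022112e+02 4.80538832e-01] 51.11569434975832
top rim [ 502.68557467 -241.19639134] 44.37888812650638 1.0 86.0
side seat out [587.47993853   6.00875926] 62.54889639987778
side seat hole [ 5.88893706e+02 -5.13703997e-01] 50.880874604727715
side rim [ 502.36453537 -239.03089302] 43.930390488369575 0.875 73.0
```

Run:
```python
from h import *
from scipy.spatial.transform import Rotation as Ro
s=manip.sense();w,x,y,z=s["orientation"];R=Ro.from_quat([x,y,z,w]).as_matrix();print(R.round(3));print(np.degrees(np.arctan2(R[1,1],R[0,1])),s["q"],s["position"])
C=np.array([502.5,-240.1])
for a in range(0,360,30):print(a,C+41.5*np.array([np.cos(np.radians(a)),np.sin(np.radians(a))]))
```

```text
[[-0.     0.35  -0.937]
 [ 0.001 -0.937 -0.35 ]
 [-1.    -0.001 -0.   ]]
-69.49637499830985 [-1.29757139e+00  3.51170687e-01  1.65232401e+00 -1.87406767e-05
  1.13910759e+00 -8.46229462e-02] [ 192.57023349 -514.8704987   218.17537289]
0 [ 544.  -240.1]
30 [ 538.44005426 -219.35      ]
60 [ 523.25       -204.15994574]
90 [ 502.5 -198.6]
120 [ 481.75       -204.15994574]
150 [ 466.55994574 -219.35      ]
180 [ 461.  -240.1]
210 [ 466.55994574 -260.85      ]
240 [ 481.75       -276.04005426]
270 [ 502.5 -281.6]
300 [ 523.25       -276.04005426]
330 [ 538.44005426 -260.85      ]
```

Call:
step_arm(deltas=[[0.035,[0.02,0.0145,0],[0,0,0]],[0.035,[0.05,0.036,0],[0,0,0]],[0.035,[0.082,0.06,0],[0,0,0]],[0.035,[0.114,0.083,0],[0,0,0]],[0.035,[0.146,0.106,0],[0,0,0]]], force=40)

```text
clock: 0.52
position: [339.7, -407.7, 218.4]
orientation: [-0.125, -0.696, -0.126, 0.696]
wrist_force: [0.1, -0.6, -0.2]
gripper_width: 64.3
```

Call:
step_arm(deltas=[[0.035,[0.032,0.0233,0],[0,0,0]],[0.035,[0.064,0.0466,0],[0,0,0]],[0.035,[0.096,0.07,0],[0,0,0]],[0.035,[0.128,0.093,0],[0,0,0]],[0.035,[0.155,0.113,0],[0,0,0]]])

```text
clock: 0.93
position: [495.3, -294.2, 218.4]
orientation: [-0.126, -0.696, -0.126, 0.696]
wrist_force: [-0.5, -0.4, -0.7]
gripper_width: 35.9
```

Call:
step_arm(deltas=[[0.035,[0.015,0.011,0],[0,0,0]],[0.035,[0.0231,0.0167,-0.01],[0,0,0]],[0.035,[0.0231,0.0167,-0.04],[0,0,0]],[0.035,[0.0231,0.0167,-0.068],[0,0,0]],[0.035,[0.0231,0.0167,-0.068],[0,0,0]]])

```text
clock: 1.35
position: [513.8, -278.1, 144.9]
orientation: [-0.124, -0.693, -0.128, 0.698]
wrist_force: [-1.6, 0.8, -1.5]
gripper_width: 34.9
```

Run:
```python
from h import *
for n,b in(("top",(310,150,430,270)),("side",(240,30,360,150))):
    im=manip.read_camera(n);x0,y0,x1,y1=b
    cv2.imwrite(f"pics/{n}1.png",cv2.resize(im[y0:y1,x0:x1,::-1],None,fx=5,fy=5,interpolation=cv2.INTER_CUBIC))
s=manip.sense();print(s["position"],s["orientation"],s["q"],s["qd"],s["wrist_force"])
```

```text
[ 515.9751816  -279.65939719  150.13243574] [-0.12509738 -0.69528154 -0.12611855  0.69643976] [-5.75962960e-01  4.94097104e-01  1.61678758e+00 -8.12251931e-05
  1.03289055e+00  6.37706399e-01] [ 0.00032034 -0.03606986 -0.03786454  0.00150986  0.00993559  0.00095864] [-0.32181594  0.06147141  0.59150971]
```

View pics/top1.png

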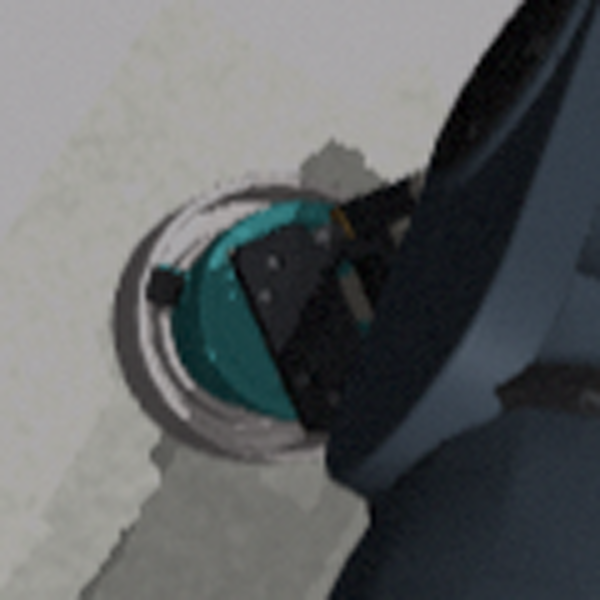

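View pics/side1.png

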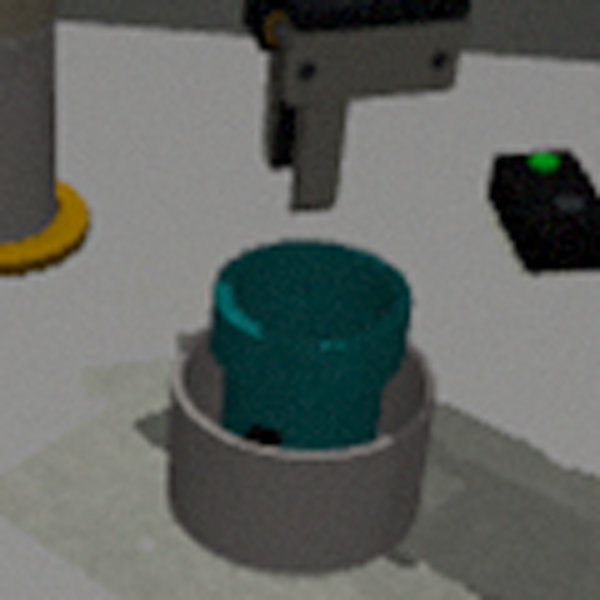

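Run:
```python
from h import *
p=np.array([516,-279.7])
t=np.array([-.342,.94]);l=np.array([.94,.342])
for o in(17.5,35,-17.5):
  for k in (-7.5,7.5):
    u,v=proj("side",[*(p+t*o+l*k),150.1]);print(o,k,((u-240+.5)*5-.5,(v-30+.5)*5-.5))
print([proj("side",(502.5+46*np.cos(a),-240.1+46*np.sin(a),117)) for a in(0,)])
```

```text
17.5 -7.5 (np.float64(322.4511004487924), np.float64(197.16710937405458))
17.5 7.5 (np.float64(290.25321324441404), np.float64(200.14049388852902))
35 -7.5 (np.float64(332.56387997492067), np.float64(216.8033554749441))
35 7.5 (np.float64(299.9455309284913), np.float64(219.8552320256543))
-17.5 -7.5 (np.float64(303.0205238749356), np.float64(159.43825525431035))
-17.5 7.5 (np.float64(271.63191845460926), np.float64(162.26369676720572))
[(np.float64(281.9457939659433), np.float64(86.07902796141482))]
```

Call:
step_arm(deltas=[[0.035,[0,0,-0.015],[0,0,0]],[0.035,[0,0,-0.03],[0,0,0]],[0.035,[0,0,-0.04],[0,0,0]],[0.035,[0,0,-0.05],[0,0,0]],[0.035,[0,0,-0.059],[0,0,0]]])

```text
clock: 1.87
position: [517.0, -279.9, 91.9]
orientation: [0.126, 0.696, 0.125, -0.696]
wrist_force: [-0.0, 0.0, -0.3]
gripper_width: 35.3
```

Call:
step_arm(deltas=[[0.025,[0,0,0],[0,0,0]],[0.02,[0,0,0],[0,0,0]],[0.016,[0,0,0],[0,0,0]],[0.013,[0,0,0],[0,0,0]]])

```text
clock: 2.2
position: [517.1, -279.7, 92.3]
orientation: [0.126, 0.696, 0.126, -0.696]
wrist_force: [0.5, 0.1, -0.1]
gripper_width: 15.1
```

Call:
step_arm(deltas=[[0.011,[0,0,0],[0,0,0]],[0.009,[0,0,0],[0,0,0]]], force=10)

```text
clock: 2.37
position: [517.1, -279.8, 92.2]
orientation: [0.126, 0.696, 0.125, -0.695]
wrist_force: [1.0, -1.5, -0.3]
gripper_width: 9.7
```

Call:
step_arm(deltas=[[0.003,[0,0,0],[0,0,0]],[0.003,[0,0,0],[0,0,0]],[0.003,[0,0,0],[0,0,0]]], force=45)

```text
clock: 2.62
position: [517.0, -279.9, 92.0]
orientation: [0.126, 0.696, 0.125, -0.696]
wrist_force: [0.3, -4.2, 2.4]
gripper_width: 9.1
```

Run:
```python
from h import *
s=manip.sense();print(s["position"],s["wrist_force"],s["ft_torque"],s["gripper_width"])
p=s["position"][:2];C=p-41.5*np.array([.35,-.937]);print("C by grip",C)
for sg in(1,-1):
  for c in (C,np.array([502.5,-240.1])):
    for d in (6,12,18,24,30,36,38):
        a=np.radians(sg*d);r=p-c;q=c+[np.cos(a)*r[0]-np.sin(a)*r[1],np.sin(a)*r[0]+np.cos(a)*r[1]];print(sg*d,((q-p)/1000).round(4),end=" ")
    print()
im=manip.read_camera("side");cv2.imwrite("pics/side2.png",cv2.resize(im[30:150,240:360,::-1],None,fx=5,fy=5,interpolation=cv2.INTER_CUBIC))
```

```text
[ 517.04471766 -279.87870631   92.01964139] [ 0.28528727 -4.24155362  2.42736512] [-0.67850534 -0.14487434  0.01068895] 9.103258772406937
C by grip [ 502.51971766 -240.99320631]
6 [0.004  0.0017] 12 [0.0078 0.0039] 18 [0.0113 0.0064] 24 [0.0146 0.0093] 30 [0.0175 0.0125] 36 [0.0201 0.016 ] 38 [0.0209 0.0172] 
6 [0.0041 0.0017] 12 [0.008  0.0039] 18 [0.0116 0.0064] 24 [0.0149 0.0094] 30 [0.0179 0.0126] 36 [0.0206 0.0161] 38 [0.0214 0.0174] 
-6 [-0.0041 -0.0013] -12 [-0.0084 -0.0022] -18 [-0.0127 -0.0026] -24 [-0.0171 -0.0025] -30 [-0.0214 -0.0021] -36 [-0.0256 -0.0011] -38 [-0.027  -0.0007] 
-6 [-0.0042 -0.0013] -12 [-0.0086 -0.0022] -18 [-0.013  -0.0025] -24 [-0.0174 -0.0025] -30 [-0.0218 -0.0019] -36 [-0.0262 -0.001 ] -38 [-0.0276 -0.0005]
```

View pics/side2.png

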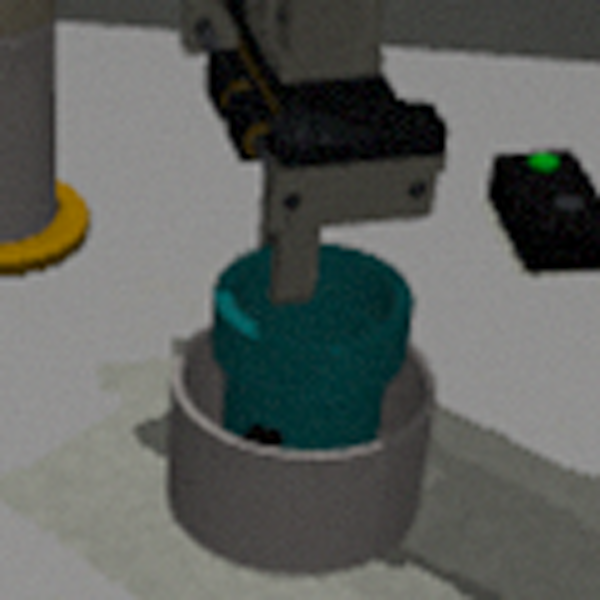

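Call:
step_arm(deltas=[[0.003,[0.002,0.0008,0],[0,0,3]],[0.003,[0.004,0.0017,0],[0,0,6]],[0.003,[0.006,0.0028,0],[0,0,9]],[0.003,[0.0079,0.0039,0],[0,0,12]]])

```text
clock: 3.0
position: [525.5, -276.4, 92.2]
orientation: [0.199, 0.679, 0.198, -0.678]
wrist_force: [0.4, -0.3, -1.3]
gripper_width: 9.3
```

Call:
step_arm(deltas=[[0.003,[0.0036,0.0025,0],[0,0,6]],[0.003,[0.0069,0.0055,0],[0,0,12]],[0.003,[0.0098,0.0087,0],[0,0,18]],[0.003,[0.0125,0.0122,0],[0,0,24]],[0.003,[0.0132,0.0134,0],[0,0,26]]])

```text
clock: 3.42
position: [539.2, -262.4, 92.2]
orientation: [0.348, 0.617, 0.346, -0.615]
wrist_force: [4.0, -5.4, 1.9]
gripper_width: 9.2
```

Call:
step_arm(deltas=[[0.003,[0,0,0],[0,0,0]]])

```text
clock: 3.5
position: [539.2, -262.4, 92.3]
orientation: [0.347, 0.617, 0.345, -0.616]
wrist_force: [5.3, -2.8, 2.6]
gripper_width: 9.7
```

Run:
```python
from h import *
s=manip.sense();print(s["position"],s["orientation"],s["wrist_force"],s["ft_torque"],s["gripper_width"])
im=manip.read_camera("side");a=cv2.resize(im[30:150,240:360,::-1],None,fx=3.2,fy=3.2,interpolation=cv2.INTER_CUBIC)
im=manip.read_camera("top");b=cv2.resize(im[150:270,310:430,::-1],None,fx=3.2,fy=3.2,interpolation=cv2.INTER_CUBIC)
cv2.imwrite("pics/s3.png",np.hstack([a,b]))
```

```text
[ 539.20493833 -262.43842195   92.26023193] [ 0.34720289  0.61721806  0.34533746 -0.61581983] [ 5.27726657 -2.79321777  2.5829877 ] [-0.5892291  -0.9910236  -0.16175216] 9.666065012945895
```

View pics/s3.png

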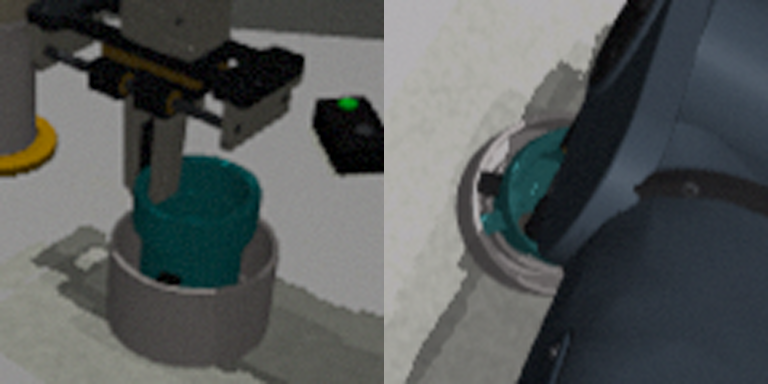

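Call:
step_arm(deltas=[[0.003,[0,0,0.003],[0,0,0]],[0.003,[0,0,0.008],[0,0,0]],[0.003,[0,0,0.014],[0,0,0]],[0.003,[0,0,0.02],[0,0,0]]])

```text
clock: 3.93
position: [537.5, -261.9, 111.9]
orientation: [-0.345, -0.617, -0.346, 0.617]
wrist_force: [0.0, 0.2, -1.4]
gripper_width: 9.2
```

Call:
step_arm(deltas=[[0.003,[0,0,0.012],[0,0,0]],[0.003,[0,0,0.028],[0,0,0]],[0.003,[0,0,0.045],[0,0,0]],[0.003,[0,0,0.062],[0,0,0]],[0.003,[0,0,0.075],[0,0,0]]])

```text
clock: 4.35
position: [537.9, -261.9, 188.9]
orientation: [0.346, 0.617, 0.345, -0.617]
wrist_force: [1.3, -1.4, -2.1]
gripper_width: 9.4
```

Run:
```python
from h import *
s=manip.sense();print(s["position"],s["orientation"],s["wrist_force"],s["ft_torque"],s["gripper_width"])
im=manip.read_camera("side");a=cv2.resize(im[10:150,220:360,::-1],None,fx=4,fy=4,interpolation=cv2.INTER_CUBIC)
cv2.imwrite("pics/s4.png",a)
```

```text
[ 537.88020595 -261.9458855   188.94061915] [ 0.34562857  0.61721021  0.34533505 -0.616714  ] [ 1.29098886 -1.40011657 -2.13785765] [-0.09231366 -0.13590011 -0.01857965] 9.358778045137838
```

View pics/s4.png

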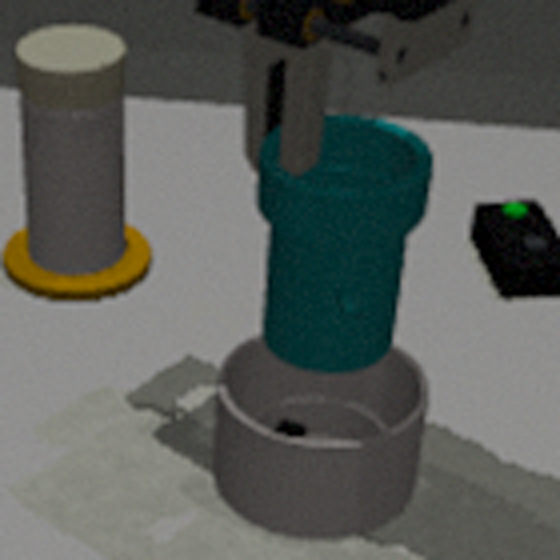

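Call:
step_arm(deltas=[[0.003,[0.004,0.011,0],[0,0,0]],[0.003,[0.0122,0.034,0],[0,0,0]],[0.003,[0.0223,0.062,0],[0,0,0]],[0.003,[0.0324,0.09,0],[0,0,0]],[0.003,[0.0424,0.118,0],[0,0,0]]])

```text
clock: 4.82
position: [580.0, -141.8, 185.7]
orientation: [-0.345, -0.617, -0.346, 0.617]
wrist_force: [-0.1, -0.8, -2.0]
gripper_width: 9.1
```

Call:
step_arm(deltas=[[0.003,[0.0101,0.028,0],[0,0,0]],[0.003,[0.0202,0.056,0],[0,0,0]],[0.003,[0.0302,0.084,-0.01],[0,0,0]],[0.003,[0.039,0.108,-0.025],[0,0,0]],[0.003,[0.044,0.1222,-0.04],[0,0,0]]])

```text
clock: 5.23
position: [624.3, -18.6, 145.4]
orientation: [-0.346, -0.617, -0.346, 0.617]
wrist_force: [0.4, 0.8, -2.1]
gripper_width: 9.3
```

Call:
step_arm(deltas=[[0.003,[0,0,-0.01],[0,0,0]],[0.003,[0,0,-0.01],[0,0,0]],[0.003,[0,0,-0.01],[0,0,0]]])

```text
clock: 5.48
position: [623.5, -22.5, 135.8]
orientation: [-0.345, -0.616, -0.346, 0.618]
wrist_force: [-0.5, -0.7, -1.5]
gripper_width: 9.4
```

Run:
```python
from h import *
from scipy.spatial.transform import Rotation as Ro
im=manip.read_camera("side");cv2.imwrite("pics/side5.png",im[:,:,::-1]);a=cv2.resize(im[80:240,180:340,::-1],None,fx=4,fy=4,interpolation=cv2.INTER_CUBIC)[:600]
cv2.imwrite("pics/s5.png",a)
im=manip.read_camera("top");cv2.imwrite("pics/t5.png",im[:,:,::-1])
s=manip.sense();w,x,y,z=s["orientation"];R=Ro.from_quat([x,y,z,w]).as_matrix();j=R[:2,1]*np.sign(R[0,1])
print(s["position"],R.round(3),s["wrist_force"],s["gripper_width"],"C",s["position"][:2]-41.5*j)
```

```text
[624.3048324  -23.00289961 137.21298064] [[ 0.001  0.852 -0.524]
 [-0.    -0.524 -0.852]
 [-1.     0.001 -0.   ]] [ 0.16780878  0.57389009 -1.93277152] 9.203513208509625 C [588.94669523  -1.27615442]
```

View pics/s5.png

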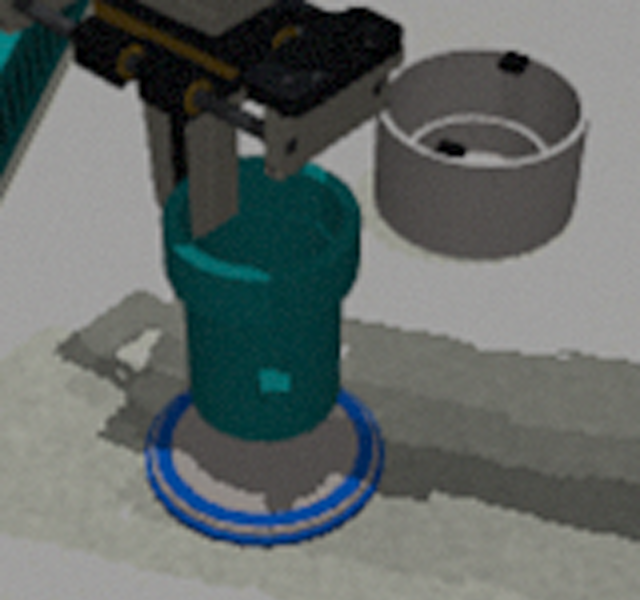

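View pics/t5.png

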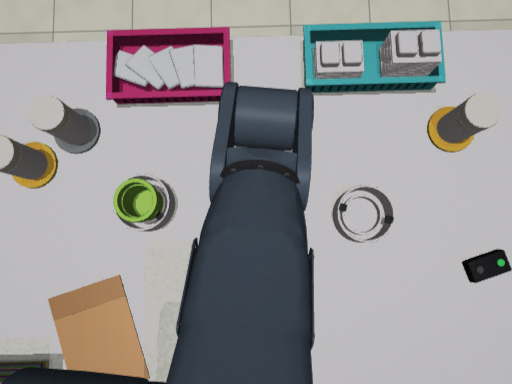

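Run:
```python
from h import *
im=cv2.imread("pics/side5.png");hsv=cv2.cvtColor(im,cv2.COLOR_BGR2HSV)
m=cv2.inRange(hsv,np.array((82,90,15)),np.array((99,255,255)))
for v in(165,170,178,182):
    u=np.where(m[v,205:285])[0]+205;print(v,u.min(),u.max(),(u.min()+u.max())/2)
for z in(50,70,90,110,162):
    print(z,proj("side",(588.9,0,z)),proj("side",(588.9+38,0,z))[0],proj("side",(588.9-38,0,z))[0])
c=[ray("top",u,v,70) for u,v in((343.5,207.5),(390,219))];print(c,(c[0]+c[1])/2)
```

```text
165 227 264 245.5
170 227 264 245.5
178 228 263 245.5
182 230 262 246.0
50 (np.float64(245.18921496082984), np.float64(176.77999264541626)) 226.81445082292467 263.79110477656144
70 (np.float64(245.01605036975076), np.float64(169.5600666269526)) 226.30318841271574 263.9645404945769
90 (np.float64(244.83633124622477), np.float64(162.06685587367858)) 225.7726965601671 264.14458312604563
110 (np.float64(244.64967826328666), np.float64(154.28454472368662)) 225.22186959452398 264.33161753012126
162 (np.float64(244.12889840830783), np.float64(132.57114476459535)) 223.68572060144666 264.85370649144943
[array([ 515.76812989, -193.52922708,   70.        ]), array([ 488.24813496, -292.88780366,   70.        ])] [ 502.00813243 -243.20851537   70.        ]
```

Call:
step_arm(deltas=[[0.003,[0,0,-0.01],[0,0,0]],[0.003,[0,0,-0.02],[0,0,0]],[0.003,[0,0,-0.027],[0,0,0]],[0.003,[0,0,-0.032],[0,0,0]],[0.003,[0,0,-0.035],[0,0,0]]])

```text
clock: 6.0
position: [623.8, -22.0, 100.5]
orientation: [-0.345, -0.617, -0.346, 0.617]
wrist_force: [0.4, -0.6, -2.0]
gripper_width: 9.2
```

Call:
step_arm(deltas=[[0.003,[0,0,-0.001],[0,0,0]],[0.003,[0,0,-0.002],[0,0,0]],[0.003,[0,0,-0.002],[0,0,0]]])

```text
clock: 6.25
position: [624.3, -21.9, 99.7]
orientation: [0.346, 0.617, 0.345, -0.617]
wrist_force: [-0.6, -0.5, -1.1]
gripper_width: 9.1
```

Run:
```python
from h import *
im=manip.read_camera("side");cv2.imwrite("pics/side6.png",im[:,:,::-1]);a=cv2.resize(im[100:220,180:320,::-1],None,fx=5,fy=5,interpolation=cv2.INTER_CUBIC)[:600]
cv2.imwrite("pics/s6.png",a)
s=manip.sense();print(s["position"],s["wrist_force"],s["gripper_width"])
```

```text
[624.38191576 -21.93349769  99.8554985 ] [-0.86862211  0.43298719 -1.43324531] 9.534267299584055
```

View pics/s6.png

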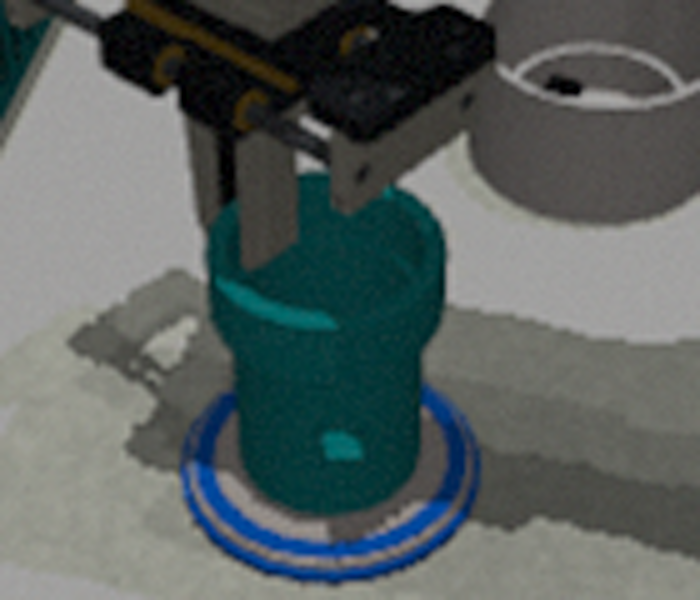

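Run:
```python
from h import *
im=cv2.imread("pics/side6.png");hsv=cv2.cvtColor(im,cv2.COLOR_BGR2HSV)
m=cv2.inRange(hsv,np.array((82,90,15)),np.array((99,255,255)));r=cv2.inRange(hsv,np.array((100,120,50)),np.array((120,255,255)))
for u in range(240,254,2):
    print(u,np.where(m[:215,u])[0].max(),np.where(r[190:,u])[0].min()+190, end=' | ')
print()
for z in(10,12.5,13):
    vs=[max(proj("side",(588.9+38*np.cos(a),38*np.sin(a),z))[1] for a in np.linspace(0,6.28,400))];print(z,vs)
print(max(proj("side",(588.9+51*np.cos(a),51*np.sin(a),10))[1] for a in np.linspace(0,6.28,400)))
```

```text
240 201 208 | 242 202 208 | 244 202 209 | 246 202 209 | 248 202 208 | 250 201 208 | 252 201 208 | 
10 [np.float64(204.05038882159806)]
12.5 [np.float64(203.2272887345535)]
13 [np.float64(203.06221864519463)]
208.90976398143468
```

Call:
step_arm(deltas=[[0.003,[0,0.001,-0.0005],[0,0,0]],[0.003,[0,0.001,-0.001],[0,0,0]],[0.003,[0,0.001,-0.0015],[0,0,0]],[0.003,[0,0.001,-0.002],[0,0,0]]])

```text
clock: 6.63
position: [624.3, -20.9, 97.7]
orientation: [0.346, 0.617, 0.345, -0.617]
wrist_force: [-0.6, -0.5, -1.0]
gripper_width: 9.2
```

Call:
step_arm(deltas=[[0.003,[0,0,-0.0005],[0,0,0]],[0.003,[0,0,-0.001],[0,0,0]]])

```text
clock: 6.8
position: [624.5, -21.0, 96.8]
orientation: [0.346, 0.617, 0.345, -0.617]
wrist_force: [0.7, -1.2, 2.4]
gripper_width: 9.3
```

Call:
step_arm(deltas=[[0.003,[0,0,-0.0003],[0,0,0]],[0.003,[0,0,-0.0003],[0,0,0]]])

```text
clock: 6.97
position: [624.5, -21.1, 96.8]
orientation: [0.346, 0.617, 0.345, -0.617]
wrist_force: [0.0, -1.1, 3.3]
gripper_width: 9.2
```

Seated. Next I release with a low force, opening gradually.

Call:
step_arm(deltas=[[0.003,[0,0,0],[0,0,0]],[0.0105,[0,0,0],[0,0,0]],[0.013,[0,0,0],[0,0,0]],[0.016,[0,0,0],[0,0,0]],[0.022,[0,0,0],[0,0,0]]], force=10)

```text
clock: 7.38
position: [624.1, -20.9, 96.2]
orientation: [-0.345, -0.617, -0.346, 0.617]
wrist_force: [-0.3, 0.5, -0.3]
gripper_width: 18.8
```

Call:
step_arm(deltas=[[0.028,[0,0,0],[0,0,0]],[0.032,[0,0,0],[0,0,0]],[0.032,[0,0,0],[0,0,0]]])

```text
clock: 7.63
position: [624.1, -20.9, 96.2]
orientation: [-0.345, -0.617, -0.346, 0.617]
wrist_force: [0.5, -0.6, -0.5]
gripper_width: 31.4
```

Run:
```python
from h import *
im=manip.read_camera("side");a=cv2.resize(im[100:220,180:320,::-1],None,fx=5,fy=5,interpolation=cv2.INTER_CUBIC)[:600]
cv2.imwrite("pics/s7.png",a)
s=manip.sense();print(s["position"],s["wrist_force"],s["gripper_width"])
```

```text
[624.1473186  -20.89534855  96.24730248] [-0.19200139 -0.1473461  -0.22630737] 31.679385399025115
```

View pics/s7.png

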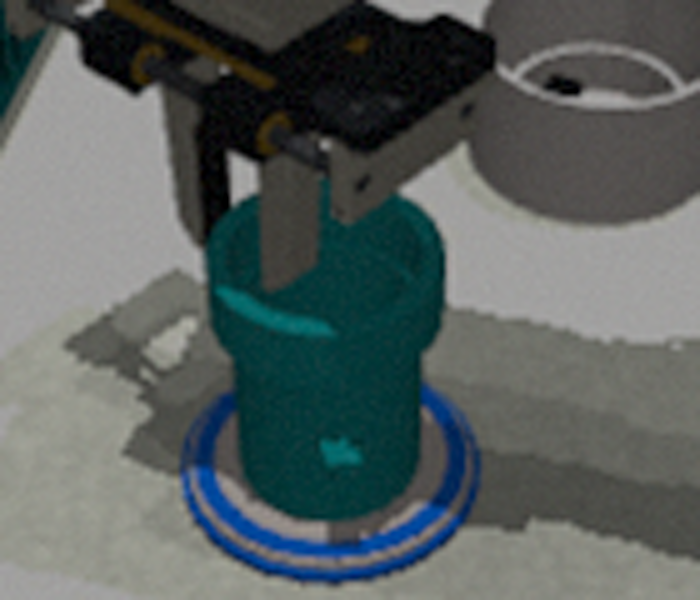

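Call:
step_arm(deltas=[[0.032,[0,0,0.01],[0,0,0]],[0.032,[0,0,0.03],[0,0,0]],[0.032,[0,0,0.06],[0,0,0]],[0.032,[0,0,0.09],[0,0,0]],[0.032,[0,0,0.12],[0,0,0]]])

```text
clock: 8.1
position: [624.0, -20.9, 218.5]
orientation: [0.346, 0.617, 0.345, -0.617]
wrist_force: [-0.5, -0.3, 0.3]
gripper_width: 32.2
```

Call:
step_arm(deltas=[[0.032,[-0.02,-0.02,0],[0,0,0]],[0.032,[-0.04,-0.045,0],[0,0,0]],[0.032,[-0.065,-0.07,0],[0,0,0]],[0.032,[-0.09,-0.095,0],[0,0,0]],[0.032,[-0.115,-0.12,0],[0,0,0]]])

```text
clock: 8.52
position: [508.0, -141.8, 217.1]
orientation: [0.346, 0.617, 0.345, -0.617]
wrist_force: [-0.5, -1.0, -0.3]
gripper_width: 32.1
```

Call:
step_arm(deltas=[[0.032,[-0.025,-0.025,0],[0,0,0]],[0.032,[-0.05,-0.05,0],[0,0,0]],[0.032,[-0.07,-0.07,0],[0,0,0]],[0.032,[-0.08,-0.08,0],[0,0,0]],[0.032,[-0.08,-0.08,0],[0,0,0]]])

```text
clock: 8.93
position: [427.7, -222.6, 217.2]
orientation: [0.345, 0.617, 0.344, -0.617]
wrist_force: [0.2, 0.3, -0.3]
gripper_width: 32.0
```

Run:
```python
from h import *
im=manip.read_camera("side");cv2.imwrite("pics/side8.png",im[:,:,::-1])
im=manip.read_camera("top");cv2.imwrite("pics/top8.png",im[:,:,::-1])
s=manip.sense();print(s["clock"],s["position"],s["wrist_force"],s["qd"].round(3))
```

```text
9.0333 [ 429.38499013 -221.0763115   217.0111034 ] [-0.35403608 -0.46388274  0.44249699] [ 0.026  0.013 -0.006  0.001 -0.002  0.002]
```

View pics/side8.png

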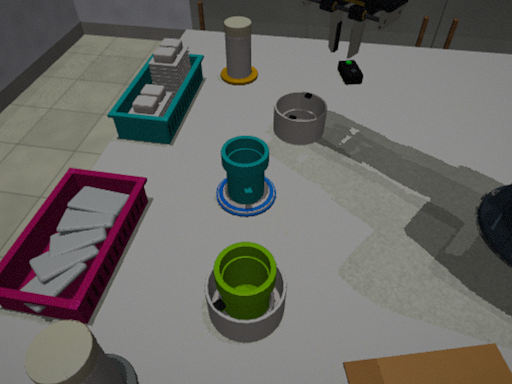

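View pics/top8.png

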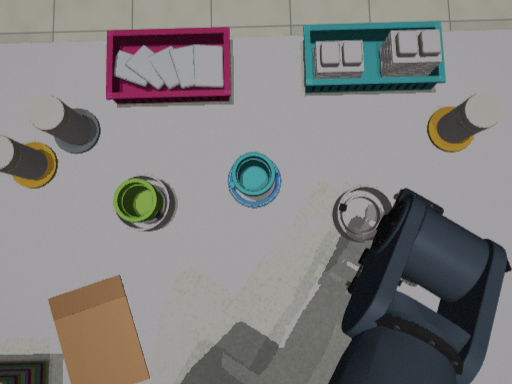

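Run:
```python
from h import *
for n,b in(("top",(222,145,290,200)),("side",(212,130,285,215))):
    im=cv2.imread(f"pics/{n}8.png");hsv=cv2.cvtColor(im,cv2.COLOR_BGR2HSV);x0,y0,x1,y1=b
    tm=cv2.inRange(hsv,np.array((80,90,20)),np.array((101,255,255)))[y0:y1,x0:x1];v=hsv[y0:y1,x0:x1,2]
    t,_=cv2.threshold(v[tm>0],0,255,cv2.THRESH_OTSU)
    cs,_=cv2.findContours(((v>t)&(tm>0)).astype(np.uint8),cv2.RETR_EXTERNAL,cv2.CHAIN_APPROX_NONE);c=max(cs,key=len)
    P=np.array([ray(n,u+x0,w+y0,122)[:2] for u,w in c[:,0]]);k=np.ones(len(P),bool)
    for _ in range(8):
        ce,r=circ(P[k]);e=abs(np.linalg.norm(P-ce,axis=1)-r);k=e<max(1.5,2*np.median(e))
    print(n,ce,r,k.mean())
```

```text
top [588.69334663   1.43587981] 44.40061243058504 0.8074074074074075
side [588.21227703   2.58888751] 44.03765737051608 1.0
```

```bash
python3 -c "
from cell import manip
print(manip.job_done(), manip.sense()['clock'])"
```

```text
the job is handed in; nothing more can be done
the job is handed in; nothing more can be done
```

The teal tub is out of its holder and standing upright on the lit seat, let go, and the job is handed in. I pinched its rim wall at 45 N, turned it 38° until an ear showed clear of its catch, and pulled it straight up. I then lowered it until it touched at about 3 N and backed the arm off; all moves were over at about 9 s.

**Last checks:**
- **Position:** the final pictures put the tub about 1 mm (top camera) and 3 mm (side camera) off the seat's centre, towards +y. The two cameras disagree by about 2 mm, roughly their calibration error.
- **Forces:** the wrist force readings I took stayed under about 8 N.
- **Surroundings:** in the final pictures nothing was touching the tub. The green tub looked undisturbed and nothing had fallen.

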